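# Pump up the bench wax injector

### The job

Get the hand-pumped wax injector ready to shoot: push its bleed lever round until it is fully shut, then press the pump knob down in full strokes, letting it spring back up each time, until the pressure pin stands fully out. Only push and press - lift or shift neither the injector nor the things around it, and do not touch the pin; finish with the knob up and released.

Things in the scene. Friction and masses are not known exactly. Their poses are not given: they have to be found in the camera images.
- injector: bench wax injector standing loose on rubber feet, about 4.5 kg: square grey heater base 150 x 150 mm, round aluminium pot 129 mm across, lid top at height 137 mm. Origin: centre of the underside. Its own -x points out of the front (brass nozzle at height 80 mm, reaching 91 mm out), +y to its left. The screw cap at the rear left of the lid is not used. A level shove of some 20 N slides it.
- plunger (a joint): metres the pump is pressed: 0 = up, 0.030 = bottomed. Spring about 4 N at the top, 13 N at the bottom; comes up by itself in 0.5 s. With the valve shut, each stroke of at least 23 mm that comes back to the top raises the pin one step; much shorter strokes do nothing, nor does any stroke with the valve open. Three to five full strokes are needed; more do no harm and nothing further.
- knob_top (a point): centre of the flat top of the black mushroom pump knob (35 mm across, 18 mm high; top 212 mm above the table when up, 182 mm when bottomed). Moves with the knob, which travels straight down.
- bleed_lever (a joint): angle of the bleed valve's lever, rad: 0 = fully shut, on its stop, the lever across the brass pipe and pointing to the injector's rear (+x); 1.57 = open, along the pipe, pointing to the injector's right (-y). Starts open, 1.1 to 1.5. Swings level about lever_axis; shutting turns it counter-clockwise seen from above. Stays where it is left; about 1.2 N at its sleeve moves it.
- lever_pad (a point): point amid the grey plastic sleeve of the bleed lever, 60 mm out from the swing axis, 169 mm above the table. The sleeve reaches from 25 to 81 mm from the axis and is 13.5 mm wide and 9 mm thick; nothing stands below it farther than 65 mm from the pot's centre, except the end of the brass pipe, 86 mm out and below height 162 mm.
- lever_axis (a point): point on the upright swing axis of the bleed lever, at the sleeve's height, 54 mm to the right (-y) of the injector's centre.
- pin_rise (a joint): how far the pressure pin has risen, metres: 0 = in; starts between 0 and 0.012; about 0.027 = fully out. It rises about 5 mm a stroke in a brass bush, the last step taking it from about 0.022 to 0.027, and stays where it is (it does not sink back).
- pin_top (a point): top of the pressure pin, an upright steel pin 8 mm across, 34 mm to the front and 26 mm to the left of the knob's axis; 154 mm above the table at pin_rise 0. Once fully out, a thin turned neck at its foot shows above the brass bush (bush top at 150 mm).
- pin: the pressure pin; origin on its axis, 4 mm below its top. To be read, not touched.
- mould: loose rubber mould between two aluminium plates, 78 x 52 x 37 mm, lying to the left of the injector. Leave alone.
- scrap_lid: loose shallow steel lid with scrap, 50 mm across, 10 mm high, under the nozzle. Leave alone.
- wax_block: loose black block with wax pieces, 49 x 34 x 82 mm, behind the injector. Leave alone.
- paste_pot: loose small screw-cap pot, 55 mm across, 41 mm high, behind the injector. Leave alone.
- amber_bottle: loose small brown bottle, 44 mm across, 87 mm high, behind the injector. Leave alone.
- tweezers: loose steel tweezers lying in front on the left, 126 mm long. Leave alone.
- loupe: loose folding loupe lying in front on the right, 60 x 25 x 12 mm. Leave alone.
- brush: loose brass brush in front of the ultrasonic cleaner, 135 mm long. Leave alone.
- mug: loose mug at the left, 82 mm across, 91 mm high. Leave alone.

How it is judged:
On the way, in this order (a step that is already met when the one before it is completed fails the run):
1. the bleed lever is shut (within 0.2 rad of its stop) (value of joint bleed_lever below 0.2 rad), for 0.2 s.
2. the pressure pin has been pumped fully out (risen more than 24 mm) (value of joint pin_rise above 0.024 m), for 0.2 s.
At the end, for the whole second after the job is handed in: The pressure pin has risen more than 24 mm, the bleed lever is within 0.2 rad of shut, the knob is up again (within 3 mm), and the injector stands flat and at rest within 30 mm of where it stood (value of joint pin_rise above 0.024 m and value of joint bleed_lever below 0.2 rad and value of joint plunger below 0.003 m and angle between injector's own z axis and vertical below 0.03 rad and height (world z) of injector below 0.004 m and distance of injector from where it was at the start of the episode below 0.03 m and linear speed of injector below 0.01 m/s); the robot touches nothing.
It fails at once if the injector is lifted, tipped (over 0.15 rad) or shoved more than 40 mm (height (world z) of injector above 0.008 m or angle between injector's own z axis and vertical above 0.15 rad or distance of injector from where it was at the start of the episode above 0.04 m).
It fails at once if the robot touches the pressure pin (contact force between the arm and pin above 1.5 N).
It fails at once if a thing standing around is moved more than 25 mm (distance of any of mould, scrap_lid, wax_block, paste_pot, amber_bottle, tweezers, loupe, brush, mug from where it was at the start of the episode above 0.025 m).
It also fails if it takes over 64 s, if anything falls off the work surface, if the arm or the gripper's body presses on something with over 40 N, if the wrist force passes 120 N, or if a joint passes its speed limit or range.

### The arm

A 6-joint arm with a two-finger parallel gripper is mounted at the origin on a cart in front of the work surface, level with it; the furniture and walls round the work are solid. World frame = base frame: x ahead of the robot, y to its left, z up, the work surface at z = 0. Lengths are in m, angles in rad, forces in N, time in s.
With the tool pointing down it reaches from about 0.35 to 0.85 m from the base axis. Payload 8.1 kg.
Tool frame: the origin (TCP) lies at the very end of the fingers, on their centre line; the grasp point (between the pads) lies robot.grip_point_offset behind it (robot.grip_point_offset is the distance from the TCP to the grasp point, in m); z points along the fingers, y is the line along which they close (so a half turn about z gives the same grasp; the last joint's range is limited). The gripper opens to 93 mm and grips with 3 to 60 N. Pads are 15 mm wide; open, the fingers measure 128 mm over their backs; the gripper's body (75 mm by 188 mm) begins 65 mm behind the grasp point.
Start: joints at [-1.404, 0.13, 1.488, -0, 1.523, -0.085], TCP at [0.15, -0.581, 0.219] pointing down, gripper open.
Joint ranges: [-2.96, 2.96], [-0.89, 2.26], [0.02, 2.5], [-1.34, 4.48], [0, 2.73], [-2.66, 2.66]. Speed limits (rad/s): [2.39, 2.39, 2.79, 3.14, 3.14, 3.14].

### API

Orientations are given as a rotation vector (axis times angle).
In Python, from plant import robot, eyes gives the robot as it stands. The module is installed in compiled form; this text tells all that it offers.
- The arm moves only by the tool apply_moves, never from a script. Its argument "steps" is one flat list of numbers, 7 for each row, row after row: the shift along the tool's x, y, z in units of 30 mm (1.0 is 30 mm), then the turn, a rotation vector about the tool's x, y, z in units of 6 degrees (1.0 is 6 degrees), then the opening in per cent of the stroke, from 0 (shut) to 100 (fully open). In form: [dx, dy, dz, ax, ay, az, fingers, dx, dy, dz, ax, ay, az, fingers, ...]. A call has 1 to 12 rows; each row shifts and turns the commanded pose from where the row before left it, along the tool's axes as they then stand; what a row does not reach is not made up. A row lasts 1/12 s, in which the tool goes at most 41.7 mm and 7.16 degrees, less where a joint would pass 70% of its speed; a pose out of reach is approached as far as the arm can. A call is refused whole if a number of a shift passes 1 or a number of a turn 1, either way. A call with a gripper value outside its range is refused whole. The fingers move at their own pace and stop on an object; "grip_force" is the grip in N (left out, the last holds). Time passes only in rows, so rows that do not move let the fingers close. It gives the time, the measured TCP pose, the force, the opening and the grip force at its end, in the units of the state.
- robot.read_state(): the state, without advancing time (a new reading comes with each control period).
- eyes.read_camera(name): name is "side" or "top"; returns the picture (384x512x3 uint8, red, green, blue); there is no depth.
- eyes.calibration(name): a dict with "K" (3x3 intrinsics, pixels), "R" (3x3) and "t" (3): a world point X has camera coordinates R X + t. Camera axes: x right, y down, z forward; pixel columns grow to the right and rows downward; lengths in m; the calibration is good to about 2 mm. A picture is of the moment at which its call begins. calibration takes no time and is no camera call.
- robot.close_job(): hands the job in; it is judged then, once.
Trained networks look in the newest picture that a camera, given by its name, has taken for a name from the list of things; names that differ only in an ending like _2 or _b are one class to them, and where a whole thing is asked for, a point or a joint stands for the part that bears it (a point fixed in the world has none). Each returns a list of dicts, best first, with "conf" (0 to 1); they miss things now and then, are a little off and sometimes report something else, mostly with a low value. They report only what shows in the picture. A call takes as long as a camera call.
- eyes.search_frame(camera, thing): "rect" ([left, top, width, height] in pixels, round what is visible of it).
- eyes.place_of(camera, thing): "xy" ([column, row] in pixels: a listed point, or the origin of a listed thing).
The state is a dict: "t": time; "q": joint angles; "dq": joint speeds; "joint_torque": joint torques, N m; "tool_pos": TCP position; "orientation": TCP orientation; "force": force on the tool from outside, world axes, zero at the start; "wrist_torque": the same for the moment, N m; "opening": finger opening in m; "gripper_force": force on a finger pad.
Only numpy, scipy, OpenCV 4.12 (cv2) and the standard library are available. Lean on these libraries where they do the work, as an engineer would, in place of code of your own. Each camera call takes 0.05 s, during which the arm holds its last target. There are 200 camera calls.

## Working session

There is one attempt and no reset: what is moved stays moved. The work goes in short steps, Python scripts to look and compute and a tool call to move; the robot and the scene stay as the last step left them, time stands still between calls to the robot, and variables do not carry over. Pictures are saved under pics/ and viewed, at most 10 in all, crops included, and the job is handed in when it is done.

Besides the shell and the picture viewer there is one more tool, called after "Call:" in YAML: its name, and indented under it one key for each argument. apply_moves: Moves the arm, as the interface text tells. Its arguments: {"type":"object","properties":{"steps":{"type":"array"},"grip_force":{"type":"number"}},"required":["steps"]}

```bash
mkdir -p pics; cat > h.py <<'E'
import numpy as np, cv2
from plant import robot, eyes
def tri(obs):
    A=[]
    for c,(u,v) in obs:
        k=eyes.calibration(c); P=np.array(k["K"])@np.c_[k["R"],k["t"]]
        A+= [u*P[2]-P[0], v*P[2]-P[1]]
    X=np.linalg.svd(np.array(A))[2][-1]; return X[:3]/X[3]
def proj(c,X):
    k=eyes.calibration(c); p=np.array(k["K"])@(np.array(k["R"])@X+k["t"]); return p[:2]/p[2]
E
python3 - <<'E'
from h import *
np.set_printoptions(precision=4,suppress=True)
im=[]
for c in("side","top"):
    im=eyes.read_camera(c); cv2.imwrite(f"pics/{c}0.png",im[:,:,::-1])
    k=eyes.calibration(c); print(c,-np.array(k["R"]).T@k["t"],np.array(k["R"])[2],k["K"][0][0])
for p in("knob_top","lever_pad","lever_axis","pin_top","injector"):
    o=[]
    for c in("side","top"):
        r=eyes.place_of(c,p)
        print(p,c,[(x["xy"],round(x["conf"],2)) for x in r[:3]])
        if r:o.append((c,r[0]["xy"]))
    if len(o)==2:
        X=tri(o);print("  ",X,[proj(c,X)-np.array(u) for c,u in o])
s=robot.read_state();print(s["t"],s["tool_pos"],s["orientation"],s["opening"],s["force"],robot.grip_point_offset)
E
```

```text
side [ 0.5402 -0.7751  0.6603] [-0.0315  0.8725 -0.4877] 398.89583532569753
top [0.3486 0.0962 1.2739] [ 0.1567  0.0184 -0.9875] 431.73903660678695
knob_top side [([261.3, 170.5], 0.46)]
knob_top top [([237.3, 192.4], 0.48)]
   [0.522  0.1625 0.2003] [array([ 0.9549, -0.1604]), array([0.099 , 0.8498])]
lever_pad side [([280.7, 200.9], 0.66), ([213.9, 212.5], 0.31), ([258.8, 234.8], 0.28)]
lever_pad top [([275.6, 175.9], 0.63), ([217.4, 157.3], 0.25)]
   [0.5713 0.0645 0.1672] [array([ 0.3287, -0.0597]), array([0.0246, 0.2651])]
lever_axis side [([232.9, 187.3], 0.69), ([271.7, 187.1], 0.45)]
lever_axis top [([255.2, 188.7], 0.67)]
   [0.4961 0.11   0.1893] [array([18.3682, -4.1244]), array([ 3.1932, 15.0733])]
pin_top side [([310.9, 217.9], 0.3)]
pin_top top []
injector side [([259.1, 232.0], 0.91)]
injector top [([241.8, 212.4], 0.78)]
   [0.5059 0.163  0.0018] [array([-3.8403,  0.4965]), array([-0.3936, -3.1831])]
0.6 [ 0.1495 -0.5811  0.2187] [ 3.1167  0.3944 -0.    ] 0.09333138447427396 [ 0.6258 -0.3816 -0.5175] 0.0188
```

```bash
python3 - <<'E'
import cv2,numpy as np
a=cv2.imread("pics/side0.png")[90:310,150:400];b=cv2.imread("pics/top0.png")[100:290,150:350]
a=cv2.resize(a,(400,352),interpolation=2); b=cv2.resize(b,(400,380),interpolation=2)
c=np.zeros((380,800,3),np.uint8);c[:352,:400]=a;c[:,400:]=b
cv2.imwrite("pics/c0.png",c)
E
```

```text
(no output)
```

View pics/side0.png

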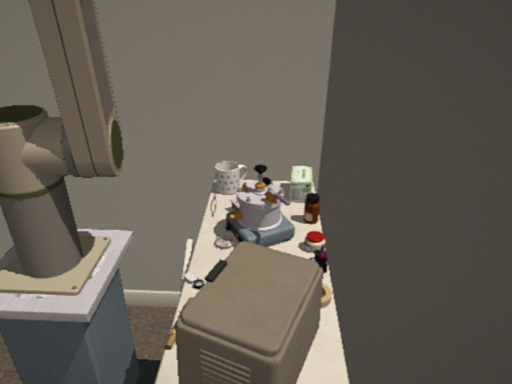

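View pics/c0.png

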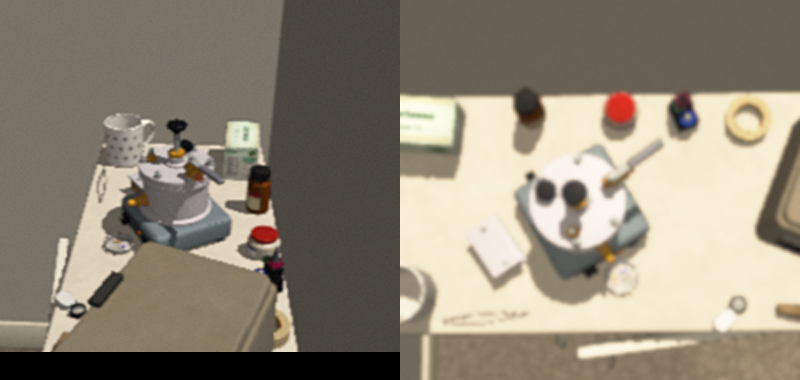

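The side view shows the injector at about (260,215) with its knob at (261,170) and the lever pointing rear-right at (281,201). In the top view the lid centre is at about (239,200), the lever runs from (255,191) to (281,172), and the nozzle is near (253,228). I'll fit one pose to all of these points.

```bash
cat > fit.py <<'E'
from h import *
from scipy.optimize import least_squares
def local(l): return {"knob_top":(0,0,.212),"lever_axis":(0,-.054,.169),"lever_pad":(.06*np.cos(l),-.054-.06*np.sin(l),.169),"injector":(0,0,0),"lid":(0,0,.137),"noz":(-.088,0,.08)}
def W(p,n):
    x,y,a,l=p; v=local(l)[n]; return np.array([x+np.cos(a)*v[0]-np.sin(a)*v[1],y+np.sin(a)*v[0]+np.cos(a)*v[1],v[2]])
def fit(obs,p0=(.52,.16,.5,1.4)):
    f=lambda p:np.concatenate([proj(c,W(p,n))-np.array(u) for n,c,u in obs])
    return least_squares(f,p0,loss="soft_l1"),f
E
python3 - <<'E'
from fit import *
np.set_printoptions(precision=4,suppress=True)
obs=[("lid","top",(239,200.5)),("noz","top",(253.5,228))]
for c in("side","top"):
    eyes.read_camera(c)
    for n in("knob_top","lever_axis","lever_pad","injector"):
        for d in eyes.place_of(c,n)[:2]:
            if d["conf"]>.4: obs.append((n,c,d["xy"]))
r,f=fit(obs);print(r.x)
for (n,c,u),e in zip(obs,f(r.x).reshape(-1,2)):print(n,c,u,e)
for n in("knob_top","lever_axis","lever_pad"):print(n,W(r.x,n))
E
```

```text
[0.5144 0.1628 0.4491 1.4112]
lid top (239, 200.5) [-0.2117 -0.6554]
noz top (253.5, 228) [0.4058 3.0322]
knob_top side [193.5, 283.0] [  65.9221 -116.8328]
knob_top side [261.1, 169.6] [-1.6779 -3.4328]
lever_axis side [273.9, 190.6] [-6.223  -0.6504]
lever_axis side [215.5, 210.3] [ 52.177  -20.3504]
lever_pad side [281.2, 202.4] [ 0.2177 -2.2412]
injector side [259.1, 232.2] [-0.8835  0.9651]
knob_top top [238.4, 195.3] [-1.3859  0.2212]
lever_axis top [255.7, 189.0] [ 1.0504 -0.0869]
lever_pad top [273.6, 175.8] [ 1.9014 -0.0958]
injector top [239.3, 208.4] [ 2.2014 -1.9443]
knob_top [0.5144 0.1628 0.212 ]
lever_axis [0.5379 0.1141 0.169 ]
lever_pad [0.5722 0.0649 0.169 ]
```

Call:
apply_moves:
  steps: [0, 0, -1, 0, 0, 0, 0, 0, 0, -1, 0, 0, 0, 0, 0, 0, -1, 0, 0, 0, 0, 0, 0, -1, 0, 0, 0, 0, 0, 0, -1, 0, 0, 0, 0, 0.9, -0.84, 0, 0, 0, 0, 0, 0.9, -0.84, 0, 0, 0, 0, 0, 0.9, -0.84, 0, 0, 0, 0, 0, 0.9, -0.84, 0, 0, 0, 0, 0, 0.9, -0.84, 0, 0, 0, 0, 0, 0.9, -0.84, 0, 0, 0, 0, 0]
  grip_force: 20

```text
t: 2.02
tool_pos: [0.2692, -0.3928, 0.3687]
orientation: [3.116, 0.394, 0.0]
force: [0.3, 1.0, 0.9]
opening: 0.0244
gripper_force: 0.0
```

Call:
apply_moves:
  steps: [0.9, -0.84, 0, 0, 0, 0, 0, 0.9, -0.84, 0, 0, 0, 0, 0, 0.9, -0.84, 0, 0, 0, 0, 0, 0.9, -0.84, 0, 0, 0, 0, 0, 0.9, -0.84, 0, 0, 0, 0, 0, 0.9, -0.84, 0, 0, 0, 0, 0, 0.9, -0.84, 0, 0, 0, 0, 0, 0.9, -0.84, 0, 0, 0, 0, 0, 0.9, -0.84, 0, 0, 0, 0, 0, 0.9, -0.84, 0, 0, 0, 0, 0, 0, 0, 0, 0, 0, 0, 0]

```text
t: 2.93
tool_pos: [0.4695, -0.0777, 0.3683]
orientation: [-3.113, -0.403, -0.001]
force: [0.4, -0.8, 0.3]
opening: 0.0004
gripper_force: 0.0
```

Call:
apply_moves:
  steps: [0.76, -0.71, 0, 0, 0, 0, 0, 0.76, -0.71, 0, 0, 0, 0, 0, 0.76, -0.71, 0, 0, 0, 0, 0, 0.76, -0.71, 0, 0, 0, 0, 0, 0, 0, 0.9, 0, 0, 0, 0, 0, 0, 0.9, 0, 0, 0, 0, 0, 0, 0.9, 0, 0, 0, 0, 0, 0, 0.9, 0, 0, 0, 0, 0, 0, 0.9, 0, 0, 0, 0, 0, 0, 0.9, 0, 0, 0, 0, 0, 0, 0.2, 0, 0, 0, 0, 0, 0, 0, 0, 0, 0, 0]

```text
t: 3.93
tool_pos: [0.5328, 0.0222, 0.1982]
orientation: [-3.116, -0.394, 0.008]
force: [-0.2, 0.4, 0.5]
opening: 0.0005
gripper_force: 0.0
```

```bash
python3 - <<'E'
from fit import *
im=eyes.read_camera("side")[130:280,180:360];a=cv2.resize(im,(400,333),interpolation=2)
b=eyes.read_camera("top")[130:260,180:340];b=cv2.resize(b,(400,325),interpolation=2)
c=np.zeros((333,800,3),np.uint8);c[:,:400]=a;c[:325,400:]=b
cv2.imwrite("pics/c1.png",c[:,:,::-1])
for n in("lever_pad","lever_axis","knob_top"):
    for k in("side","top"):print(n,k,[(x["xy"],round(x["conf"],2)) for x in eyes.place_of(k,n)[:2]])
s=robot.read_state();print(s["tool_pos"],s["orientation"],s["force"],s["t"])
print([proj(k,np.array(s["tool_pos"])) for k in("side","top")])
E
```

```text
lever_pad side [([280.4, 200.0], 0.67)]
lever_pad top [([238.0, 206.1], 0.38)]
lever_axis side [([270.1, 189.2], 0.56)]
lever_axis top [([237.1, 193.3], 0.6), ([201.7, 222.6], 0.32)]
knob_top side []
knob_top top [([201.7, 225.3], 0.68), ([260.4, 240.0], 0.29)]
[0.53527781 0.02222057 0.20203253] [3.11635996 0.394421   0.00334233] [ 0.76539221 -0.69890094  0.5736768 ] 4.3333
[array([266.24589969, 196.64708005]), array([293.04164041, 187.25614749])]
```

View pics/c1.png

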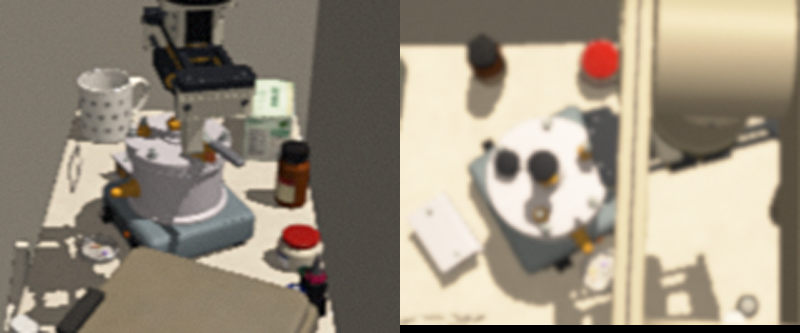

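The side crop shows the closed fingertip at about (267,197), just in front of the lever and clear of it. The lever's end is at about (288,202). Next I'll compute the push arc.

```bash
python3 - <<'E'
import numpy as np
ax=np.array([.538,.114]);psi=.253
T=np.array([[np.cos(psi),np.sin(psi)],[np.sin(psi),-np.cos(psi)]])
h=lambda t:.0075*abs(np.cos(t-psi))+.0175*abs(np.sin(t-psi))
p=np.array([.5345,.0225])
for d in np.r_[-62,-55,-45,-35,-25,-15,-5,5,15,21,26]:
    t=np.radians(d);u=np.array([np.cos(t),np.sin(t)]);n=np.array([-u[1],u[0]])
    q=ax+np.interp(d,[-55,26],[.070,.065])*u-(.0068+h(t+np.pi/2))*n
    print(d,q.round(4),(T@(q-p)/.03).round(2));p=q
E
```

```text
-62 [0.5548 0.0437] [ 0.83 -0.51]
-55 [0.5618 0.0452] [0.24 0.01]
-45 [0.5714 0.0493] [ 0.34 -0.05]
-35 [0.5806 0.055 ] [ 0.35 -0.11]
-25 [0.5892 0.0625] [ 0.34 -0.17]
-15 [0.5966 0.0717] [ 0.32 -0.24]
-5 [0.6024 0.0825] [ 0.28 -0.3 ]
5 [0.6062 0.0946] [ 0.22 -0.36]
15 [0.6077 0.1075] [ 0.16 -0.4 ]
21 [0.6079 0.114 ] [ 0.06 -0.21]
26 [0.6076 0.1196] [ 0.03 -0.18]
```

Call:
apply_moves:
  steps: [0, 0, 0.7, 0, 0, 0, 0, 0, 0, 0.65, 0, 0, 0, 0, 0.42, -0.26, 0, 0, 0, 0, 0, 0.41, -0.25, 0, 0, 0, 0, 0, 0.24, 0.01, 0, 0, 0, 0, 0, 0.34, -0.05, 0, 0, 0, 0, 0, 0.35, -0.11, 0, 0, 0, 0, 0, 0.34, -0.17, 0, 0, 0, 0, 0, 0.32, -0.24, 0, 0, 0, 0, 0, 0, 0, 0, 0, 0, 0, 0]

```text
t: 5.17
tool_pos: [0.5981, 0.0726, 0.1605]
orientation: [-3.116, -0.396, -0.002]
force: [0.3, -0.6, 0.7]
opening: 0.0002
gripper_force: 0.0
```

Call:
apply_moves:
  steps: [0.28, -0.3, 0, 0, 0, 0, 0, 0.22, -0.36, 0, 0, 0, 0, 0, 0.16, -0.4, 0, 0, 0, 0, 0, 0.06, -0.21, 0, 0, 0, 0, 0, 0, 0, 0, 0, 0, 0, 0]

```text
t: 5.58
tool_pos: [0.6083, 0.1159, 0.1602]
orientation: [-3.116, -0.398, -0.001]
force: [-0.5, -0.0, 0.1]
opening: 0.0007
gripper_force: 0.0
```

```bash
python3 - <<'E'
from fit import *
im=eyes.read_camera("side")[130:280,180:360];a=cv2.resize(im,(400,333),interpolation=2)
b=eyes.read_camera("top")[130:260,180:340];b=cv2.resize(b,(400,325),interpolation=2)
c=np.zeros((333,800,3),np.uint8);c[:,:400]=a;c[:325,400:]=b
cv2.imwrite("pics/c2.png",c[:,:,::-1])
for n in("lever_pad","injector"):
    for k in("side","top"):print(n,k,[(x["xy"],round(x["conf"],2)) for x in eyes.place_of(k,n)[:2]])
s=robot.read_state();print(s["tool_pos"],s["orientation"],s["force"],s["t"])
E
```

```text
lever_pad side [([312.9, 244.9], 0.47), ([287.4, 188.6], 0.43)]
lever_pad top [([248.9, 168.1], 0.67)]
injector side [([258.7, 235.1], 0.76), ([177.2, 323.0], 0.68)]
injector top [([237.9, 208.8], 0.9), ([248.0, 168.2], 0.35)]
[0.60826199 0.11342157 0.16024465] [-3.11678259e+00 -3.93892937e-01 -3.01401341e-04] [ 0.44532711 -0.66499145 -0.01387572] 5.8833
```

View pics/c2.png

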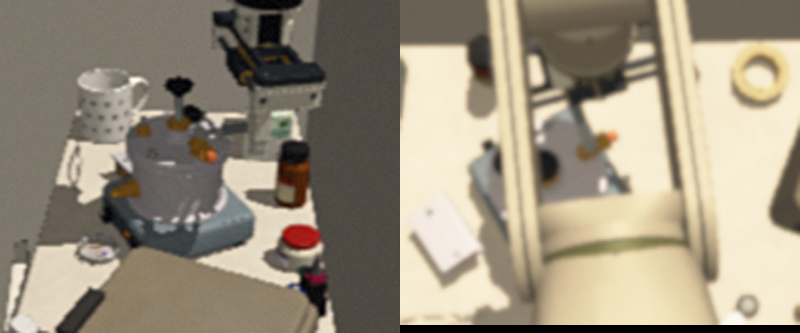

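The top crop shows the sleeve running to about (247,168), pointing rearward at roughly 23–25°. The pipe now shows an uncovered red end, so the lever is nearly shut. I'll nudge it on until the stop is felt.

Call:
apply_moves:
  steps: [0.03, -0.18, 0, 0, 0, 0, 0, 0, 0, 0, 0, 0, 0, 0]

```text
t: 6.05
tool_pos: [0.6077, 0.1194, 0.1602]
orientation: [-3.117, -0.394, 0.0]
force: [-0.1, -1.3, -0.8]
opening: 0.001
gripper_force: 0.3
```

Call:
apply_moves:
  steps: [0, -0.1, 0, 0, 0, 0, 0, 0, 0, 0, 0, 0, 0, 0]

```text
t: 6.22
tool_pos: [0.6069, 0.1223, 0.1602]
orientation: [3.117, 0.395, -0.0]
force: [-1.1, -0.9, 0.3]
opening: 0.0005
gripper_force: 0.4
```

Call:
apply_moves:
  steps: [0, -0.1, 0, 0, 0, 0, 0, 0, 0, 0, 0, 0, 0, 0]

```text
t: 6.38
tool_pos: [0.6062, 0.1254, 0.1601]
orientation: [-3.117, -0.395, 0.0]
force: [-0.8, -0.9, -0.1]
opening: 0.0005
gripper_force: 0.4
```

Call:
apply_moves:
  steps: [0, -0.1, 0, 0, 0, 0, 0, 0, 0, 0, 0, 0, 0, 0]

```text
t: 6.55
tool_pos: [0.6058, 0.1268, 0.1602]
orientation: [3.114, 0.394, 0.001]
force: [1.2, -7.2, 0.3]
opening: 0.0006
gripper_force: 3.2
```

Call:
apply_moves:
  steps: [0, -0.07, 0, 0, 0, 0, 0, 0, 0, 0, 0, 0, 0, 0]

```text
t: 6.72
tool_pos: [0.6059, 0.1279, 0.1603]
orientation: [3.113, 0.392, 0.002]
force: [3.7, -10.2, -0.8]
opening: 0.0005
gripper_force: 5.2
```

The stop is felt at about 10 N. Next I'll back off and lift.

Call:
apply_moves:
  steps: [0, 0.5, 0, 0, 0, 0, 0, 0, 0.5, 0, 0, 0, 0, 0, 0, 0, -1, 0, 0, 0, 0, 0, 0, -1, 0, 0, 0, 0, 0, 0, -1, 0, 0, 0, 0, 0, 0, 0, 0, 0, 0, 0]

```text
t: 7.22
tool_pos: [0.6157, 0.1001, 0.2582]
orientation: [-3.117, -0.393, -0.017]
force: [1.4, 0.2, 0.9]
opening: 0.0005
gripper_force: 0.0
```

```bash
python3 - <<'E'
from fit import *
np.set_printoptions(precision=4,suppress=True)
obs=[]
for i in range(2):
  for c in("side","top"):
    im=eyes.read_camera(c)
    if i==0:cv2.imwrite(f"pics/{c}3.png",im[:,:,::-1])
    for n in("knob_top","lever_axis","lever_pad","injector"):
        for d in eyes.place_of(c,n)[:1]:
            if d["conf"]>.4: obs.append((n,c,d["xy"]))
r,f=fit(obs,(.515,.163,.45,.0));print(r.x)
for (n,c,u),e in zip(obs,f(r.x).reshape(-1,2)):print(n,c,u,e)
print(robot.read_state()["tool_pos"])
E
```

```text
[ 0.5184  0.1644  0.3927 -0.1023]
knob_top side [262.4, 170.8] [-1.4281 -4.8537]
lever_axis side [315.6, 272.0] [-47.4481 -82.1041]
lever_pad side [288.5, 186.1] [ 0.1004 -0.8584]
injector side [228.7, 240.4] [30.9274 -7.5105]
knob_top top [237.0, 193.3] [-0.6329  0.6507]
lever_axis top [256.6, 190.7] [ 0.0071 -2.2417]
lever_pad top [246.0, 168.6] [-0.4729  0.115 ]
injector top [237.1, 206.2] [ 3.8575 -1.0645]
knob_top side [260.4, 168.8] [ 0.5719 -2.8537]
lever_axis side [272.9, 191.0] [-4.7481 -1.1041]
lever_pad side [284.1, 187.0] [ 4.5004 -1.7584]
injector side [260.1, 232.9] [-0.4726 -0.0105]
knob_top top [235.9, 193.3] [0.4671 0.6507]
lever_axis top [255.4, 189.6] [ 1.2071 -1.1417]
lever_pad top [242.8, 168.0] [2.7271 0.715 ]
injector top [236.7, 205.8] [ 4.2575 -0.6645]
[0.6125 0.1009 0.2502]
```

Call:
apply_moves:
  steps: [-0.62, -0.72, 0, 0, 0, 0, 0, -0.62, -0.72, 0, 0, 0, 0, 0, -0.62, -0.72, 0, 0, 0, 0, 0, -0.62, -0.72, 0, 0, 0, 0, 0, 0, 0, 0.8, 0, 0, 0, 0, 0, 0, 0, 0, 0, 0, 0]

```text
t: 8.72
tool_pos: [0.5166, 0.1667, 0.2231]
orientation: [3.116, 0.398, -0.006]
force: [-0.8, -0.4, -1.7]
opening: 0.0003
gripper_force: 0.0
```

```bash
python3 - <<'E'
from fit import *
im=eyes.read_camera("side")[130:250,200:360];a=cv2.resize(im,(800,600),interpolation=2)
cv2.imwrite("pics/c4.png",a[:,:,::-1])
s=robot.read_state();print(s["tool_pos"],s["force"],s["t"],proj("side",np.array(s["tool_pos"])))
E
```

```text
[0.5172692  0.16604481 0.22425287] [-0.76608945 -0.39984566 -0.10784472] 8.7667 [260.63973787 161.3826124 ]
```

View pics/c4.png

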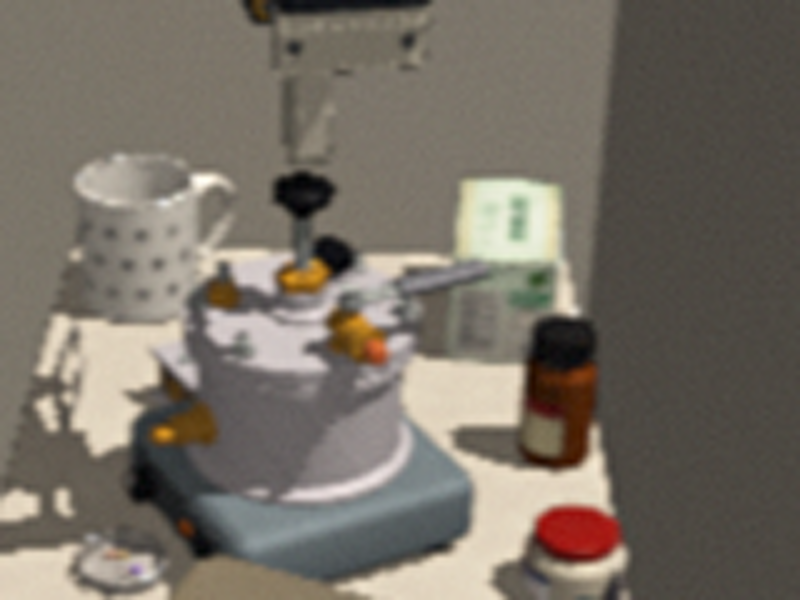

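The fingertip sits centred over the black knob, at crop (305,160) above (304,190), and the lever is shut at crop (450,275). First stroke next.

Call:
apply_moves:
  steps: [0, 0, 0.4, 0, 0, 0, 0, 0, 0, 0.3, 0, 0, 0, 0, 0, 0, 0.3, 0, 0, 0, 0, 0, 0, 0.3, 0, 0, 0, 0, 0, 0, 0, 0, 0, 0, 0, 0, 0, 0, 0, 0, 0, 0]

```text
t: 9.27
tool_pos: [0.5204, 0.1659, 0.1882]
orientation: [-3.116, -0.393, -0.004]
force: [-1.5, 0.7, 10.7]
opening: 0.0002
gripper_force: 5.0
```

Call:
apply_moves:
  steps: [0, 0, 0.13, 0, 0, 0, 0, 0, 0, 0, 0, 0, 0, 0]

```text
t: 9.43
tool_pos: [0.5204, 0.1659, 0.1845]
orientation: [-3.116, -0.393, -0.004]
force: [-2.3, 0.1, 12.2]
opening: 0.0006
gripper_force: 5.8
```

Call:
apply_moves:
  steps: [0, 0, 0.05, 0, 0, 0, 0, 0, 0, 0, 0, 0, 0, 0]

```text
t: 9.6
tool_pos: [0.5204, 0.1659, 0.1834]
orientation: [-3.116, -0.393, -0.004]
force: [-1.9, 0.7, 13.1]
opening: -0.0001
gripper_force: 6.0
```

Call:
apply_moves:
  steps: [0, 0, -0.48, 0, 0, 0, 0, 0, 0, -0.5, 0, 0, 0, 0, 0, 0, -0.5, 0, 0, 0, 0, 0, 0, 0, 0, 0, 0, 0, 0, 0, 0, 0, 0, 0, 0, 0, 0, 0, 0, 0, 0, 0, 0, 0, 0, 0, 0, 0, 0, 0, 0, 0, 0, 0, 0, 0, 0, 0, 0, 0, 0, 0, 0]

```text
t: 10.35
tool_pos: [0.5185, 0.1659, 0.2251]
orientation: [3.117, 0.394, -0.002]
force: [1.1, -0.9, -0.2]
opening: 0.0008
gripper_force: 0.0
```

Call:
apply_moves:
  steps: [0, 0, 0.4, 0, 0, 0, 0, 0, 0, 0.38, 0, 0, 0, 0, 0, 0, 0.35, 0, 0, 0, 0, 0, 0, 0.35, 0, 0, 0, 0, 0, 0, 0, 0, 0, 0, 0, 0, 0, 0, 0, 0, 0, 0]

```text
t: 10.85
tool_pos: [0.5203, 0.1663, 0.1829]
orientation: [-3.116, -0.395, -0.006]
force: [0.9, 0.4, 11.4]
opening: 0.0006
gripper_force: 5.9
```

Call:
apply_moves:
  steps: [0, 0, -0.48, 0, 0, 0, 0, 0, 0, -0.5, 0, 0, 0, 0, 0, 0, -0.5, 0, 0, 0, 0, 0, 0, 0, 0, 0, 0, 0, 0, 0, 0, 0, 0, 0, 0, 0, 0, 0, 0, 0, 0, 0, 0, 0, 0, 0, 0, 0, 0, 0, 0, 0, 0, 0, 0, 0, 0, 0, 0, 0, 0, 0, 0]

```text
t: 11.6
tool_pos: [0.5184, 0.1659, 0.225]
orientation: [3.117, 0.394, -0.003]
force: [-0.1, -0.4, 0.0]
opening: 0.0008
gripper_force: 0.0
```

Call:
apply_moves:
  steps: [0, 0, 0.4, 0, 0, 0, 0, 0, 0, 0.38, 0, 0, 0, 0, 0, 0, 0.35, 0, 0, 0, 0, 0, 0, 0.35, 0, 0, 0, 0, 0, 0, 0, 0, 0, 0, 0, 0, 0, 0, 0, 0, 0, 0]

```text
t: 12.1
tool_pos: [0.5203, 0.1663, 0.1829]
orientation: [-3.116, -0.394, -0.006]
force: [1.4, -0.1, 12.1]
opening: 0.0005
gripper_force: 5.9
```

Call:
apply_moves:
  steps: [0, 0, -0.48, 0, 0, 0, 0, 0, 0, -0.5, 0, 0, 0, 0, 0, 0, -0.5, 0, 0, 0, 0, 0, 0, 0, 0, 0, 0, 0, 0, 0, 0, 0, 0, 0, 0, 0, 0, 0, 0, 0, 0, 0, 0, 0, 0, 0, 0, 0, 0, 0, 0, 0, 0, 0, 0, 0, 0, 0, 0, 0, 0, 0, 0]

```text
t: 12.85
tool_pos: [0.5184, 0.1659, 0.225]
orientation: [3.117, 0.394, -0.003]
force: [0.5, -0.2, 0.3]
opening: 0.0006
gripper_force: 0.0
```

```bash
python3 - <<'E'
from fit import *
im=eyes.read_camera("side")[130:250,200:360];a=cv2.resize(im,(800,600),interpolation=2)
cv2.imwrite("pics/c5.png",a[:,:,::-1])
for n in("pin_top","knob_top"):print(n,eyes.place_of("side",n)[:2])
s=robot.read_state();print(s["tool_pos"],s["force"],s["t"])
W_=W((.517,.164,.45,0),"lid")
R=np.array([[np.cos(.45),-np.sin(.45)],[np.sin(.45),np.cos(.45)]])
xy=np.array([.517,.164])+R@[-.034,.026]
for z in(.154,.171,.176,.181):print(z,proj("side",np.r_[xy,z]))
E
```

```text
pin_top [{'xy': [243.8, 177.9], 'conf': 0.58}]
knob_top [{'xy': [263.3, 171.4], 'conf': 0.66}, {'xy': [232.9, 189.5], 'conf': 0.35}]
[0.51879415 0.16598011 0.22576523] [-0.1282277   1.04431538  0.05996054] 13.0
0.154 [244.62078022 183.6036794 ]
0.171 [244.60916291 177.9964469 ]
0.176 [244.60571163 176.33064769]
0.181 [244.60224452 174.65720348]
```

View pics/c5.png

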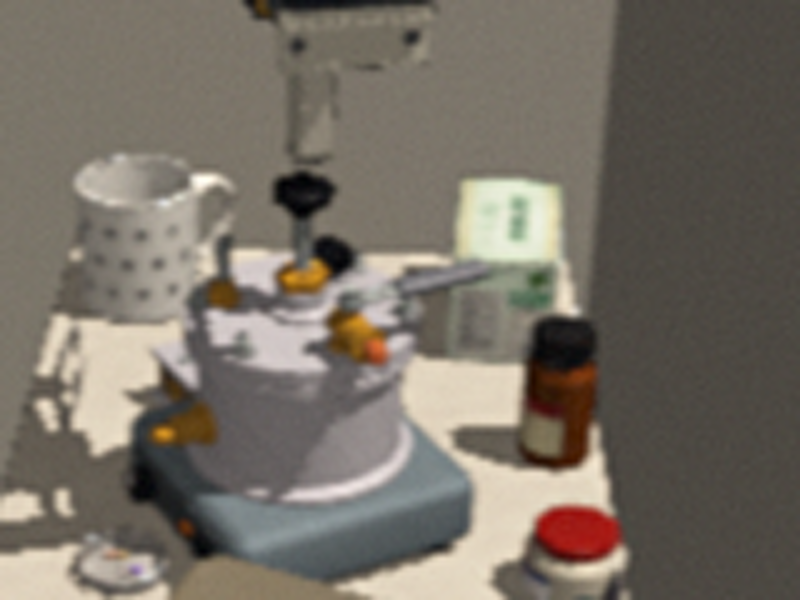

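The pin rose visibly: its top went from crop y≈262 to y≈235. Extra strokes do no harm, so I'll add three more for certainty.

Call:
apply_moves:
  steps: [0, 0, 0.4, 0, 0, 0, 0, 0, 0, 0.38, 0, 0, 0, 0, 0, 0, 0.35, 0, 0, 0, 0, 0, 0, 0.35, 0, 0, 0, 0, 0, 0, 0, 0, 0, 0, 0, 0, 0, 0, 0, 0, 0, 0]

```text
t: 13.5
tool_pos: [0.5203, 0.1663, 0.1829]
orientation: [-3.116, -0.394, -0.006]
force: [0.7, 0.4, 11.9]
opening: 0.0006
gripper_force: 5.8
```

Call:
apply_moves:
  steps: [0, 0, -0.48, 0, 0, 0, 0, 0, 0, -0.5, 0, 0, 0, 0, 0, 0, -0.5, 0, 0, 0, 0, 0, 0, 0, 0, 0, 0, 0, 0, 0, 0, 0, 0, 0, 0, 0, 0, 0, 0, 0, 0, 0, 0, 0, 0, 0, 0, 0, 0, 0, 0, 0, 0, 0, 0, 0, 0, 0, 0, 0, 0, 0, 0]

```text
t: 14.25
tool_pos: [0.5184, 0.1659, 0.225]
orientation: [3.117, 0.394, -0.003]
force: [0.5, -0.5, -0.5]
opening: 0.0005
gripper_force: 0.0
```

Call:
apply_moves:
  steps: [0, 0, 0.4, 0, 0, 0, 0, 0, 0, 0.38, 0, 0, 0, 0, 0, 0, 0.35, 0, 0, 0, 0, 0, 0, 0.35, 0, 0, 0, 0, 0, 0, 0, 0, 0, 0, 0, 0, 0, 0, 0, 0, 0, 0]

```text
t: 14.75
tool_pos: [0.5204, 0.1664, 0.1829]
orientation: [-3.116, -0.394, -0.006]
force: [0.9, -0.3, 11.1]
opening: 0.0005
gripper_force: 5.7
```

Call:
apply_moves:
  steps: [0, 0, -0.48, 0, 0, 0, 0, 0, 0, -0.5, 0, 0, 0, 0, 0, 0, -0.5, 0, 0, 0, 0, 0, 0, 0, 0, 0, 0, 0, 0, 0, 0, 0, 0, 0, 0, 0, 0, 0, 0, 0, 0, 0, 0, 0, 0, 0, 0, 0, 0, 0, 0, 0, 0, 0, 0, 0, 0, 0, 0, 0, 0, 0, 0]

```text
t: 15.5
tool_pos: [0.5184, 0.1659, 0.225]
orientation: [3.117, 0.395, -0.003]
force: [0.2, -0.9, 0.0]
opening: 0.0003
gripper_force: 0.0
```

Call:
apply_moves:
  steps: [0, 0, 0.4, 0, 0, 0, 0, 0, 0, 0.38, 0, 0, 0, 0, 0, 0, 0.35, 0, 0, 0, 0, 0, 0, 0.35, 0, 0, 0, 0, 0, 0, 0, 0, 0, 0, 0, 0, 0, 0, 0, 0, 0, 0]

```text
t: 16.0
tool_pos: [0.5204, 0.1663, 0.1829]
orientation: [-3.116, -0.394, -0.006]
force: [1.3, 0.4, 11.7]
opening: 0.0005
gripper_force: 5.7
```

Call:
apply_moves:
  steps: [0, 0, -0.48, 0, 0, 0, 0, 0, 0, -0.6, 0, 0, 0, 0, 0, 0, -0.9, 0, 0, 0, 0, 0, 0, -0.9, 0, 0, 0, 0, 0, 0, 0, 0, 0, 0, 0, 0, 0, 0, 0, 0, 0, 0, 0, 0, 0, 0, 0, 0, 0, 0, 0, 0, 0, 0, 0, 0, 0, 0, 0, 0, 0, 0, 0]

```text
t: 16.75
tool_pos: [0.5181, 0.1658, 0.266]
orientation: [3.116, 0.394, -0.005]
force: [-0.4, 0.1, -1.3]
opening: 0.0006
gripper_force: 0.0
```

```bash
python3 - <<'E'
from fit import *
im=eyes.read_camera("side")[130:250,200:360];a=cv2.resize(im,(800,600),interpolation=2)
cv2.imwrite("pics/c6.png",a[:,:,::-1])
for n in("pin_top","knob_top","lever_pad","injector"):print(n,eyes.place_of("side",n)[:2])
s=robot.read_state();print(s["tool_pos"],s["force"],s["t"])
E
```

```text
pin_top [{'xy': [244.1, 175.1], 'conf': 0.49}]
knob_top [{'xy': [261.2, 168.7], 'conf': 0.64}]
lever_pad [{'xy': [286.2, 187.9], 'conf': 0.56}]
injector [{'xy': [260.6, 233.2], 'conf': 0.7}]
[0.51873765 0.16598107 0.26766457] [ 0.01388166  0.17150083 -0.16792819] 17.0
```

View pics/c6.png

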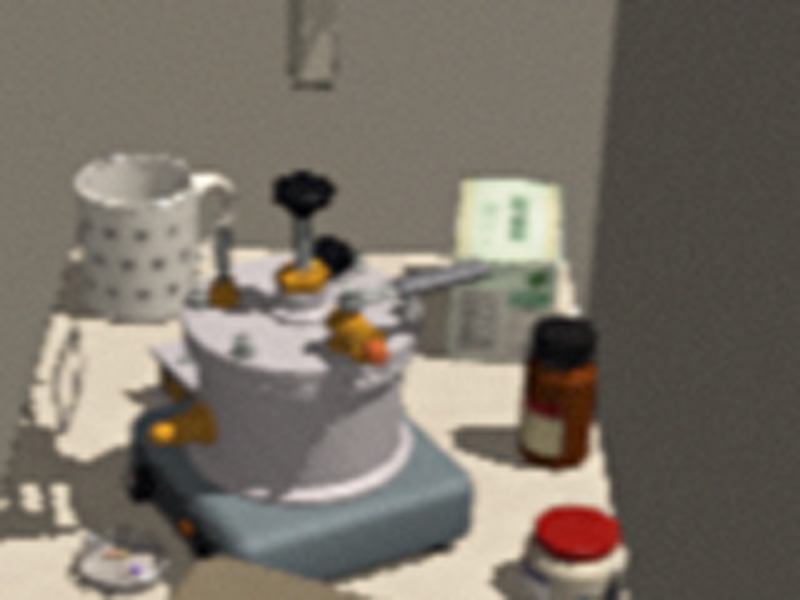

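The pin top is now at (244,175), a height of about 0.180 m, and the thin neck shows above the bush. The knob is up, the lever is shut, and the injector has not moved.

```bash
python3 -c "
from plant import robot
print(robot.close_job())"
```

```text
the job is handed in; nothing more can be done
None
```

I handed the job in: the bleed lever is shut against its stop, the pin stands fully out (about 26 mm by camera) after six full strokes, and the knob is up and released; no verdict came back.

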